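# Release the latched key of a switch box

### The arm

A 7-joint arm with a two-finger parallel gripper is mounted at the origin on a cart in front of the work surface, level with it; the furniture and walls round the work are solid. World frame = base frame: x ahead of the robot, y to its left, z up, the work surface at z = 0. Lengths are in m, angles in degrees, forces in N, time in s.
With the tool pointing down it reaches from about 0.35 to 0.775 m from the base axis. Payload 3.1 kg.
Tool frame: the origin (TCP) lies where the fingers leave the gripper's body, on its centre line; the fingertips stand 73 mm ahead of it and the grasp point (between the pads) lies 54 mm ahead of it; z points along the fingers, y is the line along which they close (so a half turn about z gives the same grasp; the last joint's range is limited). The gripper opens to 85 mm and grips with 20 to 120 N. Pads are 22 mm wide; open, the fingers measure 114 mm over their backs; the gripper's body (76 mm by 85 mm) begins 54 mm behind the grasp point. The pads swing forward as they close: fully open they stand 13 mm farther back than shut.
Start: joints at [-66.446, 17.813, 0.802, 86.603, -0.252, 75.585, -1.558], TCP at [0.241, 0.495, 0.304] pointing down, gripper open.
Joint ranges: [-154.91, 154.91], [-16.99, 109.72], [-72.82, 74.43], [7.12, 147.25], [-82.49, 262.49], [11.32, 116.49], [-174.64, 174.64]. Speed limits (degrees/s): [159.86, 159.86, 180, 180, 180, 180, 180].

### API

Orientations are given as [roll, pitch, yaw] about the fixed x, y, z axes, in that order (R = Rz(yaw) Ry(pitch) Rx(roll)).
In Python, from station import sense, snapshot, close_job, silhouettes gives the robot as it stands.
- The arm moves only by the shell command python3 -m inch 'ROWS' [OPENING] [FORCE]. ROWS is JSON, a list of rows, each a list of 2 entries, a list of its own where there are three numbers: the shift along the tool's x, y, z in units of 120 mm (1.0 is 120 mm), then the turn, a rotation vector about the tool's x, y, z in units of pi/4 rad (1.0 is pi/4 rad). A call has 1 to 8 rows; each row shifts and turns the commanded pose from where the row before left it, along the tool's axes as they then stand; what a row does not reach is not made up. A row lasts 1/12 s, in which the tool goes at most 41.7 mm and 7.16 degrees, less where a joint would pass 70% of its speed; a pose out of reach is approached as far as the arm can. A call with a number of a shift or a turn outside -1 to 1 is refused whole. A call with a gripper value outside its range is refused whole. OPENING is the finger opening in mm, from 0 to 85.4, set as the call begins (- or left out, the last holds). The fingers move at their own pace and stop on an object; FORCE is the grip in N (left out, the last holds). Time passes only in rows, so rows that do not move let the fingers close. It gives the time, the measured TCP pose, the force, the opening and the grip force at its end, in the units of the state.
- sense(): the state, without advancing time (a new reading comes with each control period).
- snapshot(name): name is "scene" or "top" or "wrist"; returns a dict with "img" (400x640x3 uint8, red, green, blue), "vertical_fov" (degrees; the focal length in pixels is half the picture's height over the tangent of half this angle, whatever the lens; pixels are square), "cx", "cy" (the principal point, pixels), "R" (3x3) and "t" (3): a world point X has camera coordinates R X + t. Camera axes: x right, y down, z forward; pixel columns grow to the right and rows downward; lengths in m; the calibration is good to about 2 mm. A picture is of the moment at which its call begins. There is no depth.
- close_job(): hands the job in; it is judged then, once.
Trained networks look in a picture, given as the dict that the camera call returned (one of the last four; its "shot" number tells which), for a name from the list of things; names that differ only in an ending like _2 or _b are one class to them, and where a whole thing is asked for, a point or a joint stands for the part that bears it (a point fixed in the world has none). Each returns a list of dicts, best first, with "conf" (0 to 1); they miss things now and then, are a little off and sometimes report something else, mostly with a low value. They report only what shows in the picture. A call takes as long as a camera call.
- silhouettes(thing, picture): "region" (400x640 bool, what is visible of it) and "point" ([row, column] in pixels, amid what is visible of it).
The state is a dict: "t": time; "joint_positions": joint angles; "joint_velocities": joint speeds; "tau": joint torques, N m; "eef_pos": TCP position; "tool_rot": TCP orientation; "ft_force": force on the tool from outside, world axes, zero at the start; "ft_torque": the same for the moment, N m; "finger_gap": finger opening in m; "grip_force": force on a finger pad.
Only numpy, scipy, OpenCV 4.12 (cv2) and the standard library are available. Lean on these libraries where they do the work, as an engineer would, in place of code of your own. Each camera call takes 0.05 s, during which the arm holds its last target. There are 200 camera calls.

### The job

One of the four yellow keys on the grey switch box has been left latched down, but all the caps stand equally high, so it cannot be seen. With closed fingers tap the caps lightly to find it: the free keys feel firm at once, while the cap of the latched one sinks loosely under a light touch. Press that key right down and let it come up again so that it is released, do not press the other three down, leave the things around it where they are, and finish with the hand clear.

Things in the scene. Friction and masses are not known exactly. Their poses are not given: they have to be found in the camera images.
- switch_box: grey switch box fixed to the worktop, 80 (x) x 220 (y) mm, housing top 55 mm above the worktop. Origin at the centre of its underside, z up; y runs along the row of four keys. It stands at any yaw up to 0.3 rad either way.
- key_1 (a point): centre of the top face of yellow key cap 1 as it stands untouched, 75 mm above the worktop, axes as the box's; 1 is at the box's +y end, 4 at its -y end, 55 mm apart. Caps are alike, 30x30 mm, 20 mm proud of the housing. The point is fixed to the box and does not follow the cap.
- key_2 (a point): centre of the top face of yellow key cap 2 as it stands untouched, 75 mm above the worktop, axes as the box's; 1 is at the box's +y end, 4 at its -y end, 55 mm apart. Caps are alike, 30x30 mm, 20 mm proud of the housing. The point is fixed to the box and does not follow the cap.
- key_3 (a point): centre of the top face of yellow key cap 3 as it stands untouched, 75 mm above the worktop, axes as the box's; 1 is at the box's +y end, 4 at its -y end, 55 mm apart. Caps are alike, 30x30 mm, 20 mm proud of the housing. The point is fixed to the box and does not follow the cap.
- key_4 (a point): centre of the top face of yellow key cap 4 as it stands untouched, 75 mm above the worktop, axes as the box's; 1 is at the box's +y end, 4 at its -y end, 55 mm apart. Caps are alike, 30x30 mm, 20 mm proud of the housing. The point is fixed to the box and does not follow the cap.
- latched_plunger (a joint): how far (m) the hidden plunger under the latched cap is down: 0.008 latched, 0 released. Its place in the row is told nowhere. The cap, on a weak spring, sinks 8 mm under less than 1 N, then meets the plunger; about 8 N pushes both on. The latch lets go beyond 0.0105 (cap 10.5 to 11 mm down, hard stop at 13 mm) and both spring up once the finger leaves
- plunger_1 (a joint): how far (m) the plunger of one of the three free keys is down, 0 = up (the numbers say nothing of its place in the row). The cap rests straight on the plunger (0.5 mm play), whose spring takes 4 N to start and 0.4 N more per mm; a tap of 2 to 3 N does not move it. At 0.006 it counts as pressed down.
- plunger_2 (a joint): how far (m) the plunger of one of the three free keys is down, 0 = up (the numbers say nothing of its place in the row). The cap rests straight on the plunger (0.5 mm play), whose spring takes 4 N to start and 0.4 N more per mm; a tap of 2 to 3 N does not move it. At 0.006 it counts as pressed down.
- plunger_3 (a joint): how far (m) the plunger of one of the three free keys is down, 0 = up (the numbers say nothing of its place in the row). The cap rests straight on the plunger (0.5 mm play), whose spring takes 4 N to start and 0.4 N more per mm; a tap of 2 to 3 N does not move it. At 0.006 it counts as pressed down.
- nipple: grey hexagon nipple, standing upright, 45 mm across, 46 mm high, loose bystander beside the box; origin at the centre of its underside
- brass_union: brass union half, standing, 46x40 mm, 40 mm high, loose bystander beside the box; origin at the centre of its underside
- tin: round green and white tin, 77 mm across, 40 mm high, loose bystander beside the box; origin at the centre of its underside
- felt_marker: green and black felt marker lying down, 131 mm long, 14 mm thick, loose bystander beside the box; origin at the centre of its underside

How it is judged (in metres and radians):
On the way, in this order (a step that is already met when the one before it is completed fails the run):
1. the latched key is pressed down past its latched place (value of joint latched_plunger above 0.0092 m).
2. it has come up, released (value of joint latched_plunger below 0.0015 m), for 0.2 s.
At the end, for the whole second after the job is handed in: all four plungers are up (within 1.5 mm): the latched key is released and no other key is down (value of joint each of latched_plunger, plunger_1, plunger_2, plunger_3 below 0.0015 m); the robot touches nothing.
It fails at once if a key that was not latched is pressed down (6 mm or more) (value of joint any of plunger_1, plunger_2, plunger_3 above 0.006 m).
It fails at once if a bystander is pushed, lifted or carried (moved more than 15 mm) (distance of any of nipple, brass_union, tin, felt_marker from where it was at the start of the episode above 0.015 m).
It also fails if it takes over 42 s, if anything falls off the work surface, if the arm or the gripper's body presses on something with over 40 N, if the wrist force passes 120 N, or if a joint passes its speed limit or range.

## Working session

There is one attempt and no reset: what is moved stays moved. The work goes in short steps, Python scripts to look and compute and a shell command to move; the robot and the scene stay as the last step left them, time stands still between calls to the robot, and variables do not carry over. Pictures are saved under pics/ and viewed, at most 10 in all, crops included, and the job is handed in when it is done.

```bash
mkdir -p pics; python3 - <<'E'
from station import *
import cv2,numpy as np
s=sense();print({k:np.round(s[k],3).tolist() for k in('t','eef_pos','tool_rot','ft_force','finger_gap')})
im=[]
for n in('top','scene'):
    p=snapshot(n);cv2.imwrite(f'pics/{n}0.png',p['img'][:,:,::-1])
    f=200/np.tan(np.radians(p['vertical_fov']/2))
    R=np.array(p['R']);C=-R.T@np.array(p['t'])
    for th,z in(('switch_box',.055),('key_1',.075),('tin',.04),('nipple',.046),('brass_union',.04),('felt_marker',.014)):
        for d in silhouettes(th,p)[:5]:
            r,c=d['point'];v=R.T@np.array([(c-p['cx'])/f,(r-p['cy'])/f,1]);X=C+v*(z-C[2])/v[2]
            print(n,th,round(d['conf'],2),np.round(d['point']),np.round(X[:2],3),d['region'].sum())
E
```

```text
{'t': 0.0, 'eef_pos': [0.24, 0.494, 0.303], 'tool_rot': [-179.863, 0.006, 154.062], 'ft_force': [0.264, 1.054, -0.675], 'finger_gap': 0.085}
top switch_box 0.77 [199. 346.] [0.464 0.044] 3978
top key_1 0.72 [200. 345.] [0.459 0.049] 3850
top key_1 0.43 [221. 310.] [0.417 0.114] 273
top tin 0.78 [168. 264.] [0.525 0.208] 1233
top nipple 0.72 [227. 305.] [0.407 0.124] 312
top brass_union 0.75 [243. 360.] [0.379 0.015] 376
top felt_marker 0.71 [219. 436.] [ 0.432 -0.14 ] 432
scene switch_box 0.81 [227. 355.] [0.437 0.006] 2245
scene key_1 0.83 [230. 357.] [ 0.42  -0.019] 2276
scene tin 0.62 [177. 326.] [0.522 0.202] 533
scene nipple 0.5 [215. 315.] [0.403 0.106] 307
scene brass_union 0.63 [246. 333.] [0.372 0.006] 342
scene felt_marker 0.75 [279. 400.] [ 0.43  -0.142] 385
```

View pics/top0.png

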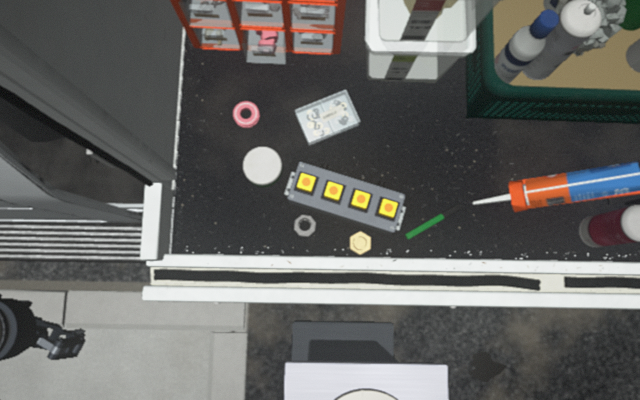

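```bash
cat > geo.py <<'E'
from station import *
import cv2,numpy as np
def keys(p,pr=True):
    f=200/np.tan(np.radians(p['vertical_fov']/2));R=np.array(p['R']);C=-R.T@np.array(p['t'])
    h=cv2.cvtColor(p['img'],cv2.COLOR_RGB2HSV)
    m=cv2.inRange(h,(8,120,120),(36,255,255))
    reg=max(silhouettes('switch_box',p),key=lambda d:d['conf'])['region'].astype(np.uint8)
    m&=cv2.dilate(reg,np.ones((9,9)))*255
    n,_,st,ce=cv2.connectedComponentsWithStats(m)
    out=[]
    for i in range(1,n):
        if st[i,4]<60: continue
        x,y,w,hh,_=st[i];c,r=ce[i]
        v=R.T@np.array([(c-p['cx'])/f,(r-p['cy'])/f,1]);out.append((C+v*(.075-C[2])/v[2])[:2]); print(np.round(ce[i],1),st[i,4],np.round(out[-1],4))
    return np.array(out)
E
python3 - <<'E'
from geo import *
for n in('top','scene'):
    X=keys(snapshot(n))
    if len(X)==4:
        X=X[np.argsort(-X[:,1])];d=X[0]-X[3];print(n,X.mean(0),np.linalg.norm(d)/3,'yaw',np.degrees(np.arctan2(-d[0],d[1])))
E
```

```text
[305.5 181.7] 220 [0.4922 0.1245]
[332.9 190.2] 215 [0.4768 0.072 ]
[360.4 198.8] 229 [0.4612 0.0192]
[388.  207.6] 219 [ 0.4454 -0.0337]
top [0.46889007 0.04548552] 0.05498791718034746 yaw -16.45371126815648
[341.5 189.6] 60 [0.4886 0.1072]
[348.9 200.8] 144 [0.4739 0.0653]
[359.5 215.2] 150 [0.458  0.0127]
[371.1 230.3] 154 [ 0.4432 -0.0389]
scene [0.465898   0.03658625] 0.050996437164660936 yaw -17.2429499282073
```

View pics/scene0.png

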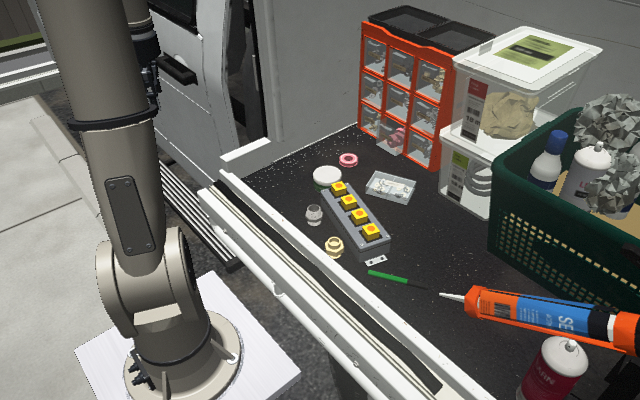

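```bash
python3 -m inch '[[[-0.29,-0.17,0],[0,0,0]],[[-0.29,-0.17,0],[0,0,0]],[[-0.29,-0.17,0],[0,0,0]],[[-0.29,-0.17,0],[0,0,0]],[[-0.29,-0.17,0],[0,0,0]],[[-0.29,-0.17,0],[0,0,0]],[[-0.29,-0.17,0],[0,0,0]],[[-0.29,-0.17,0],[0,0,0]]]' 0 20
python3 -m inch '[[[0,0,0],[0,0,0.155]],[[0,0,0],[0,0,0.155]],[[0,0,0],[0,0,0.155]],[[0,0,0],[0,0,0.155]],[[0,0,0],[0,0,0.155]],[[0,0,0],[0,0,0.155]],[[0,0,0],[0,0,0.155]],[[0,0,0],[0,0,0.155]]]'
python3 -m inch '[[[0,0,0],[0,0,0.155]],[[0,0,0],[0,0,0.155]],[[0,0,0],[0,0,0.155]],[[0,0,0],[0,0,0.09]],[[0,0,0],[0,0,0]]]'
python3 - <<'E'
from geo import *
from scipy.spatial.transform import Rotation as Ro
s=sense();R=Ro.from_euler('xyz',s['tool_rot'],degrees=True)
print(s['t'],s['eef_pos'],s['tool_rot'],s['ft_force'],s['finger_gap'])
for n in('wrist','top'):
    try:
        p=snapshot(n);cv2.imwrite(f'pics/{n}1.png',p['img'][:,:,::-1]);X=keys(p)
    except Exception as e: print(n,e)
X=[.4922,.1245,.17+.0];print('to key1, tool units',R.inv().apply(np.array(X)-s['eef_pos'])/.12)
E
```

```text
t: 1.57
eef_pos: [0.4203, 0.2243, 0.3043]
tool_rot: [179.9, 0.0, 154.1]
ft_force: [1.2, 1.0, 0.5]
finger_gap: -0.0002
grip_force: 0.0
t: 2.23
eef_pos: [0.4195, 0.2261, 0.304]
tool_rot: [180.0, -0.0, 97.9]
ft_force: [0.1, 0.1, -0.3]
finger_gap: 0.0001
grip_force: 0.0
t: 2.65
eef_pos: [0.4195, 0.2261, 0.304]
tool_rot: [180.0, -0.0, 73.2]
ft_force: [0.0, -0.4, 0.3]
finger_gap: 0.0001
grip_force: 0.0
2.65 [0.41952855 0.22612184 0.30400398] [ 1.79991897e+02 -1.06316865e-02  7.32308867e+01] [ 0.02165491 -0.40218264  0.34691095] 8.473804567915604e-05
[431.8 264. ] 305 [0.4957 0.1228]
[435.8 307.7] 115 [0.4901 0.075 ]
[305.5 181.7] 220 [0.4921 0.1245]
[332.8 190. ] 210 [0.4771 0.0721]
[360.4 198.7] 206 [0.4615 0.019 ]
[388.  207.5] 221 [ 0.4456 -0.0336]
to key1, tool units [-0.63631996  0.82401377  1.11669833]
```

View pics/wrist1.png

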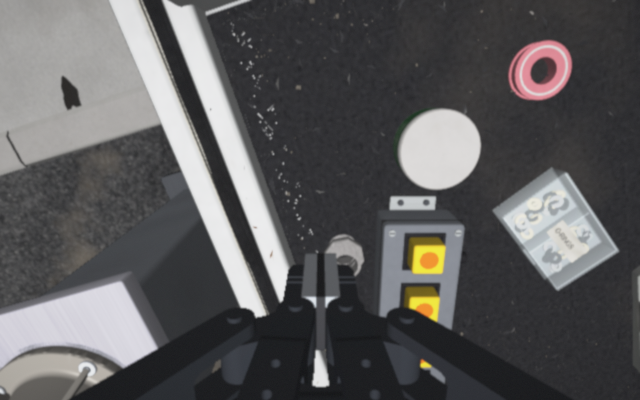

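```bash
python3 -m inch '[[[-0.16,0.206,0],[0,0,0]],[[-0.16,0.206,0],[0,0,0]],[[-0.16,0.206,0],[0,0,0]],[[-0.156,0.206,0],[0,0,0]],[[0,0,0.29],[0,0,0]],[[0,0,0.29],[0,0,0]],[[0,0,0.29],[0,0,0]],[[0,0,0.25],[0,0,0]]]'
python3 -m inch '[[[0,0,0],[0,0,0]],[[0,0,0],[0,0,0]],[[0,0,0],[0,0,0]],[[0,0,0],[0,0,0]]]'
python3 - <<'E'
from geo import *
from scipy.spatial.transform import Rotation as Ro
s=sense();R=Ro.from_euler('xyz',s['tool_rot'],degrees=True)
p=snapshot('wrist');cv2.imwrite('pics/wrist2.png',p['img'][:,:,::-1]);keys(p)
f=200/np.tan(np.radians(p['vertical_fov']/2));tip=s['eef_pos']+R.apply([0,0,.073]);c=np.array(p['R'])@tip+p['t'];print('tip px',f*c[0]/c[2]+p['cx'],f*c[1]/c[2]+p['cy'])
print(s['eef_pos'],R.inv().apply(np.array([.4922,.1245,.149])-s['eef_pos'])/.12)
E
```

```text
t: 3.52
eef_pos: [0.4918, 0.1242, 0.1676]
tool_rot: [-180.0, 0.0, 73.3]
ft_force: [-1.1, 0.7, 0.6]
finger_gap: -0.0
grip_force: 0.0
t: 3.85
eef_pos: [0.4942, 0.125, 0.172]
tool_rot: [179.8, -0.2, 73.3]
ft_force: [-0.4, -0.1, -0.3]
finger_gap: -0.0004
grip_force: 0.0
[294.3 242.5] 196 [0.4821 0.1339]
[347.8 242.6] 173 [0.5082 0.1259]
tip px 323.2230625648833 274.4354218848979
[0.4941741  0.12495203 0.17199627] [-0.00890423 -0.01548746  0.19154599]
```

View pics/wrist2.png

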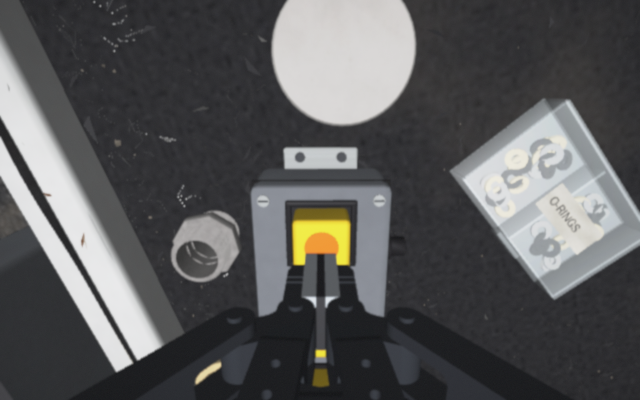

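```bash
python3 -m inch '[[[0,-0.01,0.05],[0,0,0]],[[0,0,0.05],[0,0,0]],[[0,0,0.05],[0,0,0]],[[0,0,0],[0,0,0]],[[0,0,0],[0,0,0]],[[0,0,0],[0,0,0]]]' | head -4
for i in 1 2 3 4; do python3 -m inch '[[[0,0,0],[0,0,0]]]' | head -4; done
```

```text
t: 4.45
eef_pos: [0.4911, 0.1248, 0.1513]
tool_rot: [-180.0, 0.0, 73.3]
ft_force: [0.7, -0.0, 1.4]
t: 4.53
eef_pos: [0.4914, 0.1249, 0.1516]
tool_rot: [180.0, -0.0, 73.3]
ft_force: [-0.1, -0.0, -0.2]
t: 4.62
eef_pos: [0.4914, 0.1249, 0.1517]
tool_rot: [180.0, -0.0, 73.3]
ft_force: [0.2, -0.2, -0.3]
t: 4.7
eef_pos: [0.4913, 0.1249, 0.1517]
tool_rot: [180.0, -0.0, 73.3]
ft_force: [0.8, 0.6, -0.1]
t: 4.78
eef_pos: [0.4913, 0.1249, 0.1517]
tool_rot: [180.0, -0.0, 73.3]
ft_force: [0.3, 0.1, -0.3]
```

```bash
for i in 1 2 3; do python3 -m inch '[[[0,0,0.0125],[0,0,0]],[[0,0,0],[0,0,0]],[[0,0,0],[0,0,0]]]' | sed -n '2p;4p'; python3 -m inch '[[[0,0,0],[0,0,0]]]' | sed -n '2p;4p'; done
```

```text
eef_pos: [0.4911, 0.1249, 0.1499]
ft_force: [0.4, -0.3, 0.3]
eef_pos: [0.4911, 0.1249, 0.15]
ft_force: [-0.4, 0.3, -0.1]
eef_pos: [0.4911, 0.1249, 0.1484]
ft_force: [0.0, 0.5, 0.0]
eef_pos: [0.4911, 0.1249, 0.1484]
ft_force: [-0.5, 1.0, -0.2]
eef_pos: [0.4914, 0.1249, 0.1473]
ft_force: [0.1, -0.3, 2.1]
eef_pos: [0.4914, 0.1249, 0.1472]
ft_force: [0.1, 1.0, 2.6]
```

```bash
python3 -m inch '[[[0,0,-0.1],[0,0,0]],[[-0.23,0,0],[0,0,0]],[[-0.228,0,0],[0,0,0]],[[0,0,0],[0,0,0]],[[0,0,0.045],[0,0,0]],[[0,0,0.045],[0,0,0]],[[0,0,0],[0,0,0]],[[0,0,0],[0,0,0]]]' | sed -n '2p;4p'; for i in 1 2; do python3 -m inch '[[[0,0,0.0125],[0,0,0]],[[0,0,0],[0,0,0]],[[0,0,0],[0,0,0]]]' | sed -n '2p;4p'; python3 -m inch '[[[0,0,0],[0,0,0]]]' | sed -n '2p;4p'; done
```

```text
eef_pos: [0.475, 0.0733, 0.1474]
ft_force: [-0.6, 0.5, 0.2]
eef_pos: [0.4755, 0.0728, 0.1467]
ft_force: [-0.6, 0.6, 0.1]
eef_pos: [0.4755, 0.0726, 0.1468]
ft_force: [0.7, 1.4, 0.5]
eef_pos: [0.4755, 0.0723, 0.1452]
ft_force: [-0.2, 0.6, -0.5]
eef_pos: [0.4755, 0.0723, 0.1453]
ft_force: [0.2, 0.4, 0.7]
```

```bash
python3 -m inch '[[[0,0,0.02],[0,0,0]],[[0,0,0.0175],[0,0,0]],[[0,0,0],[0,0,0]],[[0,0,0],[0,0,0]]]' | sed -n '2p;4p'; for i in 1 2 3 ; do python3 -m inch '[[[0,0,0.014],[0,0,0]],[[0,0,0],[0,0,0]],[[0,0,0],[0,0,0]],[[0,0,0],[0,0,0]]]' | sed -n '2p;4p'; done
```

```text
eef_pos: [0.4753, 0.0722, 0.1405]
ft_force: [0.5, 0.2, 0.7]
eef_pos: [0.4754, 0.0722, 0.1393]
ft_force: [-1.3, -0.0, 4.8]
eef_pos: [0.4755, 0.0722, 0.1381]
ft_force: [-1.8, 0.2, 8.6]
eef_pos: [0.4755, 0.0722, 0.1365]
ft_force: [-2.2, 1.6, 8.8]
```

```bash
python3 -m inch '[[[0,0,0.007],[0,0,0]],[[0,0,0],[0,0,0]],[[0,0,0],[0,0,0]]]' | sed -n '2p;4p'
python3 -m inch '[[[0,0,-0.03],[0,0,0]],[[0,0,-0.03],[0,0,0]],[[0,0,-0.1],[0,0,0]],[[0,0,0],[0,0,0]],[[0,0,0],[0,0,0]],[[0,0,0],[0,0,0]],[[0,0,0],[0,0,0]],[[0,0,0],[0,0,0]]]' | sed -n '2p;4p'
```

```text
eef_pos: [0.4755, 0.0721, 0.1357]
ft_force: [-2.9, 1.0, 10.1]
eef_pos: [0.4748, 0.0722, 0.1532]
ft_force: [0.3, 0.4, 0.6]
```

```bash
python3 -m inch '[[[0,0,0.04],[0,0,0]],[[0,0,0],[0,0,0]],[[0,0,0],[0,0,0]],[[0,0,0.0125],[0,0,0]],[[0,0,0],[0,0,0]],[[0,0,0],[0,0,0]],[[0,0,0],[0,0,0]]]' | sed -n '2p;4p'
python3 -m inch '[[[0,0,0],[0,0,0]],[[0,0,0],[0,0,0]]]' | sed -n '2p;4p'
```

```text
eef_pos: [0.4754, 0.0722, 0.1478]
ft_force: [-1.1, 0.7, 0.1]
eef_pos: [0.4754, 0.0723, 0.1478]
ft_force: [1.3, -0.0, -0.0]
```

```bash
python3 -m inch '[[[0,0,0.009],[0,0,0]],[[0,0,0],[0,0,0]],[[0,0,0],[0,0,0]],[[0,0,0],[0,0,0]]]' | sed -n '2p;4p'
python3 -m inch '[[[0,0,0],[0,0,0]],[[0,0,0],[0,0,0]]]' | sed -n '2p;4p'
```

```text
eef_pos: [0.4755, 0.0723, 0.147]
ft_force: [-0.4, 1.2, 3.8]
eef_pos: [0.4755, 0.0723, 0.1469]
ft_force: [-0.7, -0.0, 4.2]
```

Firm now, so the key is released. Lift clear, check and hand in.

```bash
python3 -m inch '[[[0,0,-0.05],[0,0,0]],[[0,0,-0.25],[0,0,0]],[[0,0,-0.3],[0,0,0]],[[0,0,-0.2],[0,0,0]],[[0,0,0],[0,0,0]],[[0,0,0],[0,0,0]],[[0,0,0],[0,0,0]],[[0,0,0],[0,0,0]]]' | sed -n '1,4p'
python3 -c "
from station import *
print(close_job())"
```

```text
t: 11.28
eef_pos: [0.4742, 0.0722, 0.2411]
tool_rot: [-179.8, 0.1, 73.3]
ft_force: [-0.3, -0.5, -1.1]
the job is handed in; nothing more can be done
None
```

Key 2 was the latched one: I pressed it about 12 mm down and let it come up, and a light re-tap then felt firm, so I lifted the hand clear and handed the job in at about 11 s (the hand-in returned no verdict; keys 3 and 4 were never touched).

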